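Pin the dressing mixer and hold its flask down in the sprung ring

ROBOT

A 7-joint arm with a two-finger parallel gripper is mounted at the origin on a cart in front of the work surface, level with it; the furniture and walls round the work are solid. World frame = base frame: x ahead of the robot, y to its left, z up, the work surface at z = 0. Lengths are in m, angles in rad, forces in N, time in s.
With the tool pointing down it reaches from about 0.35 to 0.9 m from the base axis. Payload 7.2 kg.
Tool frame: the origin (TCP) lies between the finger pads; the fingertips stand 25 mm ahead of it and the grasp point (between the pads) lies 6 mm ahead of it; z points along the fingers, y is the line along which they close (so a half turn about z gives the same grasp; the last joint's range is limited). The gripper opens to 88 mm and grips with 3 to 60 N. Pads are 20 mm wide; open, the fingers measure 115 mm over their backs; the gripper's body (75 mm by 178 mm) begins 61 mm behind the grasp point.
Start: joints at [-1.233, 0.411, -0.013, 1.596, 0.006, 1.134, -0.082], TCP at [0.247, 0.574, 0.248] pointing down, gripper open.
Joint ranges: [-2.95, 2.95], [-0.29, 1.99], [-1.47, 1.44], [0.14, 2.54], [-1.03, 4.17], [0.13, 1.85], [-2.86, 2.86]. Speed limits (rad/s): [2.39, 2.39, 3.01, 3.01, 3.14, 3.14, 3.14].

INTERFACE

Orientations are given as a unit quaternion [x, y, z, w].
In Python, from workcell import manip gives the robot as it stands.
- The arm moves only by the tool step_arm, never from a script. Its arguments are lists of equal length, an entry for each row: "grip": the finger opening in m, from 0 to 0.0878; "translation": the shift along the world's x, y, z in m, a list of three; "dr": the turn, a rotation vector about the world's x, y, z in rad, a list of three. A call has 1 to 20 rows; each row shifts and turns the commanded pose from where the row before left it; what a row does not reach is not made up. A row lasts 1/8 s, in which the tool goes at most 62.5 mm and 10.7 degrees, less where a joint would pass 70% of its speed; a pose out of reach is approached as far as the arm can. A call is refused whole if a number of a shift passes 0.0625 or a number of a turn 0.188, either way. A call with a gripper value outside its range is refused whole. The fingers move at their own pace and stop on an object; "grip_force" is the grip in N (left out, the last holds). Time passes only in rows, so rows that do not move let the fingers close. It gives the time, the measured TCP pose, the force, the opening and the grip force at its end, in the units of the state.
- manip.sense(): the state, without advancing time (a new reading comes with each control period).
- manip.read_camera(name): name is "side" or "top"; returns a dict with "pixels" (480x640x3 uint8, red, green, blue), "range_z" (480x640 float32, m along the optical axis (not along the pixel's ray), 0 where there is no reading), "K" (3x3 intrinsics, pixels), "rvec" (rotation vector, rad) and "tvec" (3), from world to camera coordinates, as OpenCV has them. Camera axes: x right, y down, z forward; pixel columns grow to the right and rows downward; lengths in m; the calibration is good to about 2 mm. A picture is of the moment at which its call begins.
- manip.job_done(): hands the job in; it is judged then, once.
Trained networks look in the newest picture that a camera, given by its name, has taken for a name from the list of things; names that differ only in an ending like _2 or _b are one class to them, and where a whole thing is asked for, a point or a joint stands for the part that bears it (a point fixed in the world has none). Each returns a list of dicts, best first, with "score" (0 to 1); they miss things now and then, are a little off and sometimes report something else, mostly with a low value. They report only what shows in the picture. A call takes as long as a camera call.
- manip.silhouettes(camera, target): "pixels" (480x640 bool, what is visible of it) and "xy" ([column, row] in pixels, amid what is visible of it).
The state is a dict: "time_s": time; "qpos": joint angles; "dq": joint speeds; "joint_torque": joint torques, N m; "tcp_pos": TCP position; "tool_rot": TCP orientation; "ft_force": force on the tool from outside, world axes, zero at the start; "moment": the same for the moment, N m; "gripper_width": opening from 0.0 (shut) to 1.0 (fully open); "grip_force": force on a finger pad.
Only numpy, scipy, OpenCV 4.12 (cv2) and the standard library are available. Lean on these libraries where they do the work, as an engineer would, in place of code of your own. Each camera call takes 0.05 s, during which the arm holds its last target. There are 200 camera calls.

TASK

First take the steel locking pin out of its wooden block, put it through the hole in the mixer base's lug until its collar lies on the lug, and let go of it. Then stand the round flask upright in the base's sprung ring, press it down until the ring is fully down, flush with the base's rim, and finish while still holding it pressed down there; never press the ring down before the pin is in, and do not push the other things on the worktop about.

Things in the scene. Friction and masses are not known exactly. Their poses are not given: they have to be found in the camera images.
- mixer_base: The dressing mixer's base, fixed to the worktop: a white round tub, 120 mm across at the foot, rim 60 mm high and 110 mm across, open inside, with a sprung steel ring in its mouth and a flat steel lug standing out from its side along the base's +y. Origin at the centre of its underside, z up.
- eyelet (a point): Centre of the hole in the lug, at the lug's top face, 38 mm above the worktop and 100 mm from the base's axis along its +y. The hole is 14 mm wide, goes right through the 12 mm thick lug, has a small chamfer, and is open below down to the worktop. The tub's wall is about 43 mm from the hole's centre: spread the fingers across the lug (along the base's x), or only a little.
- ring_top (a point): Centre of the sprung ring's top face; moves with the ring. The ring is 88 mm across outside, its mouth 72 mm across, narrowing downward to 64 mm. At rest its top is 78 mm above the worktop, 18 mm above the tub's rim; pressed right down it is flush with the rim. The flask's round belly sits in the mouth, the flask's underside then being 13 mm below this point.
- ring (a joint): How far the sprung ring is pressed down, in m: 0 at rest, 0.018 right down at its stop (flush with the rim). It springs back when let go. It begins to move at about 5 N and takes about 16 N to reach the stop, the flask's own weight (about 3 N) included.
- flask: Loose round-bellied amber flask with a black ribbed screw cap, about 0.3 kg, 144 mm tall, standing upright. Origin at the centre of its flat underside (48 mm across), z up along the flask. Belly 84 mm across at 35 mm height; neck 38 mm across from 78 to 108 mm; cap 44 mm across from 108 mm to the top, the cap is the place to grip (from above).
- pin_block: Fixed light wooden block, 60 x 60 x 45 mm tall, in which the locking pin is parked upright; hole 15 mm wide in the middle of its top. Origin at the centre of its underside. Wall cabinets hang over the back of the worktop from about 0.6 m ahead of the robot and 0.4 m above the top: carry things from side to side near the worktop's front edge.
- locking_pin: Loose steel locking pin, 60 g, upright in the wooden block at the start. Shaft 10 mm thick, 32 mm long, with a tapered tip; above it a collar 26 mm across and 4 mm thick that stops the pin; above that a round grip 18 mm across from 38 to 70 mm above the tip. Origin at the tip, z up along the pin.
- pin_shoulder (a point): Underside of the pin's collar, on its axis, 32 mm above the tip; it lies on the lug's top face when the pin is fully home.
- jam_jar: Bystander to leave alone: glass jam jar with a grey lid, 75 mm across, 113 mm tall. Origin at the centre of its underside.
- spice_jar: Bystander to leave alone: slim spice jar with a green cap, 46 mm across, 106 mm tall. Origin at the centre of its underside.
- tomato_tin: Bystander to leave alone: small food tin, 57 mm across, 72 mm tall. Origin at the centre of its underside.
- striped_mug: Bystander to leave alone: mug with blue stripes, 86 mm across, 97 mm tall. Origin at the centre of its underside.
- flat_tin: Bystander to leave alone: flat round tin, 86 mm across, 40 mm tall. Origin at the centre of its underside.

How it is judged:
By the outcome, as a careful person would: the job done as asked, in the order asked, and still so for the second after the job is handed in, while the arm keeps its last pose, push and grip.
It also fails if it takes over 61 s, if anything falls off the work surface, if the arm or the gripper's body presses on something with over 40 N, if the wrist force passes 120 N, or if a joint passes its speed limit or range.

## Working session

There is one attempt and no reset: what is moved stays moved. The work goes in short steps, Python scripts to look and compute and a tool call to move; the robot and the scene stay as the last step left them, time stands still between calls to the robot, and variables do not carry over. Pictures are saved under pics/ and viewed, at most 10 in all, crops included, and the job is handed in when it is done.

Besides the shell and the picture viewer there is one more tool, called after "Emit:" by a JSON object that holds its "api" and its "payload". step_arm: Moves the arm, as the interface text tells. Its arguments: {"type":"object","properties":{"grip":{"type":"array","items":{"type":"number"}},"translation":{"type":"array","items":{"type":"array","items":{"type":"number"}}},"dr":{"type":"array","items":{"type":"array","items":{"type":"number"}}},"grip_force":{"type":"number"}},"required":["grip","translation","dr"]}

```bash
mkdir -p pics; cat > h.py <<'E'
import numpy as np,cv2
from workcell import manip
def cam(n):
    d=manip.read_camera(n); d['R']=cv2.Rodrigues(np.array(d['rvec'],float))[0]; d['t']=np.array(d['tvec'],float).reshape(3); return d
def cloud(d):
    v,u=np.mgrid[0:480,0:640]; z=d['range_z']; K=d['K']
    P=np.stack([(u-K[0,2])/K[0,0]*z,(v-K[1,2])/K[1,1]*z,z],-1)
    W=(P-d['t'])@d['R']; W[z<=0]=np.nan; return W
def save(d,n): cv2.imwrite('pics/'+n,d['pixels'][:,:,::-1])
E
python3 - <<'E'
from h import *
s=manip.sense();print(s)
for c in ['top','side']:
    d=cam(c);save(d,c+'1.png');W=cloud(d);print(c,'campos',-d['R'].T@d['t'])
    for n in ['mixer_base','eyelet','ring_top','flask','pin_block','locking_pin','jam_jar','spice_jar','tomato_tin','striped_mug','flat_tin']:
        for r in manip.silhouettes(c,n)[:2]:
            p=W[r['pixels']];p=p[~np.isnan(p[:,0])]
            if len(p)==0: print(n,r['score'],r['xy'],'nodepth');continue
            zt=np.percentile(p[:,2],98); q=p[p[:,2]>zt-.006]
            print(n,round(r['score'],2),np.round(r['xy']),len(p),'top',round(zt,3),'topmid',np.round((q.min(0)+q.max(0))/2,3)[:2],'sz',np.round(np.ptp(q,0),3)[:2],'med',np.round(np.median(p,0),3))
E
```

```text
{'time_s': 0.0, 'qpos': array([-1.23318675,  0.41190761, -0.0127357 ,  1.59703883,  0.0055924 ,
        1.134293  , -0.08220936]), 'dq': array([-1.00685016e-03,  8.33148223e-05,  1.87066950e-04,  3.02952193e-03,
       -1.43860435e-04, -1.02888332e-03, -6.31352689e-04]), 'joint_torque': array([-6.22048155e-04, -5.87954950e+01,  6.41379990e-01, -2.91086411e+01,
       -5.37772221e-02,  1.82366587e-02,  1.56815572e-04]), 'tcp_pos': array([0.24656427, 0.57380233, 0.24680625]), 'tool_rot': array([ 2.01498785e-01,  9.79488433e-01, -7.97536046e-04, -1.14096103e-04]), 'ft_force': array([-0.22613626,  0.79354896,  0.4567463 ]), 'moment': array([0.00782143, 0.04301985, 0.01401476]), 'grip_force': 0.0, 'gripper_width': 0.9998424088077627}
top campos [4.22102310e-01 9.59426532e-04 1.28310970e+00]
mixer_base 0.95 [325. 255.] 2190 top 0.08 topmid [ 0.47  -0.027] sz [0.083 0.085] med [ 0.473 -0.018  0.038]
eyelet 0.61 [326. 257.] 2263 top 0.08 topmid [ 0.47  -0.027] sz [0.083 0.085] med [ 0.473 -0.016  0.037]
ring_top 0.71 [317. 261.] 504 top 0.081 topmid [ 0.47  -0.027] sz [0.083 0.085] med [ 0.4
[... 1369 characters left out ...]
opmid [0.403 0.283] sz [0.014 0.015] med [0.402 0.285 0.062]
locking_pin 0.54 [339. 312.] 166 top 0.084 topmid [0.404 0.282] sz [0.016 0.017] med [0.403 0.285 0.065]
jam_jar 0.72 [268. 267.] 1208 top 0.115 topmid [0.614 0.164] sz [0.067 0.073] med [0.6   0.186 0.084]
spice_jar 0.82 [303. 227.] 601 top 0.107 topmid [ 0.593 -0.155] sz [0.044 0.048] med [ 0.59  -0.139  0.06 ]
tomato_tin 0.64 [383. 234.] 536 top 0.072 topmid [ 0.364 -0.19 ] sz [0.052 0.068] med [ 0.363 -0.169  0.044]
striped_mug 0.27 [318. 217.] 187 top 0.041 topmid [ 0.584 -0.305] sz [0.045 0.087] med [ 0.578 -0.286  0.034]
flat_tin 0.7 [321. 216.] 268 top 0.041 topmid [ 0.585 -0.307] sz [0.052 0.091] med [ 0.579 -0.286  0.033]
```

View pics.

```bash
python3 - <<'E'
import cv2
t=cv2.imread('pics/top1.png');s=cv2.imread('pics/side1.png')
cv2.imwrite('pics/c1.png',cv2.resize(t[150:340,150:500],None,fx=2.2,fy=2.2,interpolation=2))
cv2.imwrite('pics/c2.png',cv2.resize(s[180:360,220:460],None,fx=3.2,fy=3.2,interpolation=2))
E
```

```text
(no output)
```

View pics/c1.png

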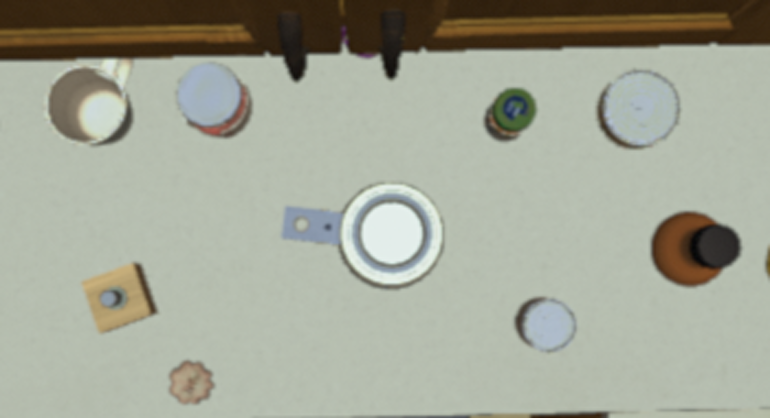

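View pics/c2.png

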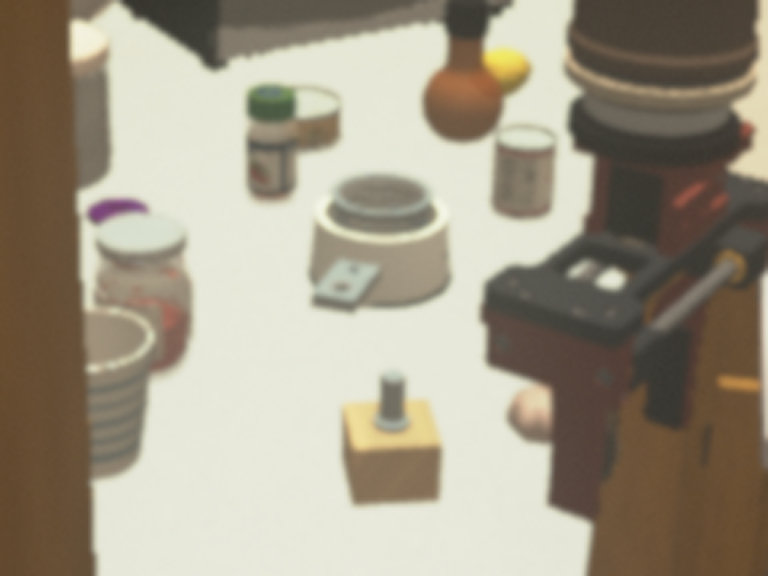

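```bash
cat >> h.py <<'E'
def ray(d,uv,z):
    c=-d['R'].T@d['t']; r=d['R'].T@np.linalg.inv(d['K'])@[uv[0],uv[1],1.]; return c+r*(z-c[2])/r[2]
def proj(d,p): 
    q=d['K']@(d['R']@np.array(p)+d['t']); return q[:2]/q[2]
E
python3 - <<'E'
from h import *
np.set_printoptions(linewidth=200)
d=cam('top');W=cloud(d)
g=d['pixels'].astype(int).sum(2)//3
print('hole',ray(d,(286.8,251.8),.038), g[245:260,277:302])
s=cam('side');Ws=cloud(s)
print('lug px in side',proj(s,(.477,.073,.038)))
for c,dd,WW in (('top',d,W),('side',s,Ws)):
    for n,z0,z1 in (('ring_top',.072,.09),('locking_pin',.077,.09),('flask',.135,.16),('mixer_base',.053,.067),('eyelet',.03,.046)):
        for r in manip.silhouettes(c,n)[:1]:
            m=r['pixels']&(WW[...,2]>z0)&(WW[...,2]<z1)
            if m.sum()<4: continue
            v,u=np.nonzero(m); zz={'ring_top':.078,'locking_pin':.083,'flask':.144,'mixer_base':.06,'eyelet':.038}[n]
            if n in('ring_top','mixer_base','flask'):
                (cx,cy),R=cv2.minEnclosingCircle(np.c_[u,v].astype(np.float32)); 
            else: cx,cy=u.mean(),v.mean()
            print(c,n,len(u),(round(cx,1),round(cy,1)),'ray',np.round(ray(dd,(cx,cy),zz),4),'cloud med',np.round(np.median(WW[m],0),4),'mean',np.round(WW[m].mean(0),4))
            if n=='eyelet' or n=='mixer_base':
                p=np.float32([ray(dd,(a,b),zz)[:2]*1000 for a,b in zip(u,v)])
                print(cv2.minAreaRect(p))
E
```

```text
hole [0.48288654 0.07167615 0.038     ] [[183 179 169 156 153 153 153 154 154 155 155 157 157 157 157 160 161 161 156 154 161 161 165 176 178]
 [181 178 167 157 155 154 155 155 155 155 154 153 153 154 153 154 154 154 152 153 155 159 162 168 165]
 [181 177 167 157 155 155 155 155 154 155 153 153 155 156 156 154 154 154 154 154 153 155 157 157 156]
 [182 177 164 157 156 155 154 149 143 145 145 147 150 154 155 154 155 155 155 155 154 154 155 155 154]
 [182 176 163 157 155 154 149 138 137 150 155 150 148 153 157 155 155 154 155 155 154 154 155 155 155]
 [182 176 161 156 156 153 144 140 159 175 177 170 157 150 154 156 155 155 155 154 154 154 152 154 155]
 [182 175 160 157 156 152 143 151 175 184 183 179 165 149 152 155 155 155 155 153 149 139 136 145 154]
 [181 171 159 156 156 153 144 152 177 183 183 179 164 148 153 155 155 154 155 150 133 103  98 124 151]
 [181 170 157 154 154 152 145 149 171 179 177 168 155 149 153 155 155 156 155 145 122  92  89 118 150]
 [179 169 156 153 153 153 150 147 155 163 161 153 148 151 154 154 154 156 155 152 140 121 115 133 153]
 [177 165 155 154 153 154 153 
[... 1590 characters left out ...]
9.1)) ray [0.4027 0.2858 0.083 ] cloud med [0.4035 0.2845 0.0819] mean [0.403  0.2836 0.0817]
side flask 78 (365.6, 181.5) ray [ 0.4429 -0.3338  0.144 ] cloud med [ 0.4445 -0.3408  0.1434] mean [ 0.4437 -0.344   0.1424]
side mixer_base 321 (339.0, 248.0) ray [ 0.4654 -0.0133  0.06  ] cloud med [0.4634 0.0047 0.0589] mean [ 0.4634 -0.0089  0.0586]
((464.7534484863281, -12.689407348632812), (107.14753723144531, 118.75477600097656), 12.320832252502441)
side eyelet 471 (np.float64(334.5), np.float64(263.0)) ray [0.4681 0.0333 0.038 ] cloud med [0.4724 0.0309 0.0384] mean [0.4679 0.0327 0.0383]
((460.21649169921875, 4.664802551269531), (113.36339569091797, 197.06613159179688), 12.414689064025879)
```

Emit:
{"api": "step_arm", "payload": {"grip": [0.06, 0.06, 0.06, 0.06, 0.06, 0.06, 0.06, 0.06, 0.06, 0.06, 0.06], "translation": [[0.0198, -0.037, 0], [0.0198, -0.037, 0], [0.0198, -0.037, 0], [0.0198, -0.037, 0], [0.0198, -0.037, 0], [0.0198, -0.037, 0], [0.0198, -0.037, 0], [0.0198, -0.037, 0], [0, 0, -0.05], [0, 0, -0.05], [0, 0, 0]], "dr": [[0, 0, -0.163], [0, 0, -0.163], [0, 0, -0.163], [0, 0, -0.163], [0, 0, -0.163], [0, 0, -0.163], [0, 0, -0.163], [0, 0, -0.163], [0, 0, 0], [0, 0, 0], [0, 0, 0]]}}

```text
time_s: 3.18
tcp_pos: [0.4034, 0.2768, 0.1453]
tool_rot: [0.755, 0.656, -0.003, 0.0]
ft_force: [-0.4, -0.6, 0.5]
gripper_width: 0.682
grip_force: 0.0
```

```bash
python3 - <<'E'
from h import *
s=cam('side');save(s,'side2.png')
print(manip.sense()['tcp_pos'])
im=s['pixels'][:,:,::-1].copy()
for p in ((.4034,.2768,.12),(.4034,.2768,.083)):
    q=proj(s,p); print(q); cv2.circle(im,tuple(int(round(x)) for x in q),1,(0,0,255),-1)
cv2.imwrite('pics/c3.png',cv2.resize(im[230:370,260:420],None,fx=4,fy=4,interpolation=2))
E
```

```text
[0.40470678 0.27773118 0.14736818]
[343.6959908  281.83016476]
[343.18015009 296.97241952]
```

View pics/c3.png

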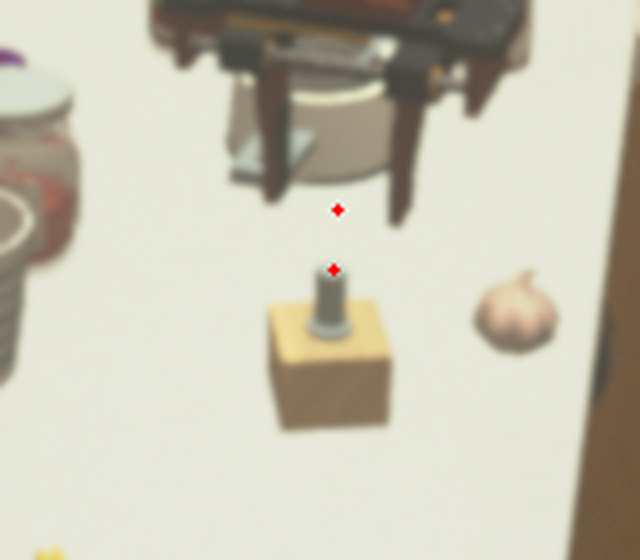

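Emit:
{"api": "step_arm", "payload": {"grip": [0.06, 0.06, 0.06, 0.012, 0.012, 0.012, 0.012, 0.012, 0.012, 0.012], "translation": [[0, 0.002, -0.025], [0, 0, -0.025], [0, 0, -0.0185], [0, 0, 0], [0, 0, 0], [0, 0, 0], [0, 0, 0], [0, 0, 0], [0, 0, 0], [0, 0, 0]], "dr": [[0, 0, 0], [0, 0, 0], [0, 0, 0], [0, 0, 0], [0, 0, 0], [0, 0, 0], [0, 0, 0], [0, 0, 0], [0, 0, 0], [0, 0, 0]], "grip_force": 30}}

```text
time_s: 4.47
tcp_pos: [0.4053, 0.2804, 0.0796]
tool_rot: [0.755, 0.656, 0.0, -0.0]
ft_force: [-0.6, -0.4, 5.4]
gripper_width: 0.199
grip_force: 30.0
```

Emit:
{"api": "step_arm", "payload": {"grip": [0.012, 0.012, 0.012, 0.012, 0.012, 0.012, 0.012, 0.012, 0.012, 0.012, 0.012, 0.012], "translation": [[0, 0, 0.02], [0, 0, 0.02], [0, 0, 0.02], [0.0127, -0.0343, 0], [0.0127, -0.0343, 0], [0.0127, -0.0343, 0], [0.0127, -0.0343, 0], [0.0127, -0.0343, 0], [0.0127, -0.0343, 0], [0, 0, 0], [0, 0, 0], [0, 0, 0]], "dr": [[0, 0, 0], [0, 0, 0], [0, 0, 0], [0, 0, 0], [0, 0, 0], [0, 0, 0], [0, 0, 0], [0, 0, 0], [0, 0, 0], [0, 0, 0], [0, 0, 0], [0, 0, 0]]}}

```text
time_s: 5.98
tcp_pos: [0.4809, 0.0756, 0.139]
tool_rot: [0.754, 0.657, -0.0, -0.0]
ft_force: [0.6, 0.6, 0.6]
gripper_width: 0.2
grip_force: 30.0
```

```bash
python3 - <<'E'
from h import *
s=cam('side');save(s,'side3.png');x=manip.sense();T=x['tcp_pos'];print(T,x['ft_force'],x['gripper_width'])
im=s['pixels'][:,:,::-1].copy()
for r in manip.silhouettes('side','locking_pin')[:1]:
    print(r['score'],r['xy']); v,u=np.nonzero(r['pixels']); print(u.min(),u.max(),v.min(),v.max()); print([ (k,u[v==k].min(),u[v==k].max()) for k in range(v.min(),v.max()+1)])
tip=T-[0,0,.0666]
print('tip proj',proj(s,tip),'collar',proj(s,tip+[0,0,.032]),'hole top-est',proj(s,(.4836,.0724,.038)),'mean est',proj(s,(.4815,.074,.038)))
cv2.imwrite('pics/c4.png',cv2.resize(im[220:300,290:370],None,fx=7,fy=7,interpolation=2))
E
```

```text
[0.48098193 0.07558014 0.13904578] [ 0.4600462  -0.06782514 -0.82548197] 0.19997157338801472
0.46 [324.2, 244.4]
323 331 231 257
[(231, np.int64(327), np.int64(327)), (232, np.int64(326), np.int64(328)), (233, np.int64(325), np.int64(328)), (234, np.int64(325), np.int64(328)), (235, np.int64(325), np.int64(329)), (236, np.int64(325), np.int64(329)), (237, np.int64(325), np.int64(329)), (238, np.int64(325), np.int64(329)), (239, np.int64(325), np.int64(329)), (240, np.int64(325), np.int64(329)), (241, np.int64(325), np.int64(329)), (242, np.int64(325), np.int64(329)), (243, np.int64(324), np.int64(329)), (244, np.int64(323), np.int64(330)), (245, np.int64(323), np.int64(331)), (246, np.int64(323), np.int64(331)), (247, np.int64(325), np.int64(331)), (248, np.int64(325), np.int64(330)), (249, np.int64(326), np.int64(329)), (250, np.int64(326), np.int64(329)), (251, np.int64(326), np.int64(329)), (252, np.int64(326), np.int64(329)), (253, np.int64(326), np.int64(329)), (254, np.int64(326), np.int64(329)), (255, np.int64(326), np.int64(329)), (256, np.int64(326), np.int64(329)), (257, np.int64(327), np.int64(328))]
tip proj [326.58899714 257.53164366] collar [326.8133049 245.9614767] hole top-est [325.5947898 269.0729728] mean est [326.27771417 269.44454174]
```

View pics/c4.png

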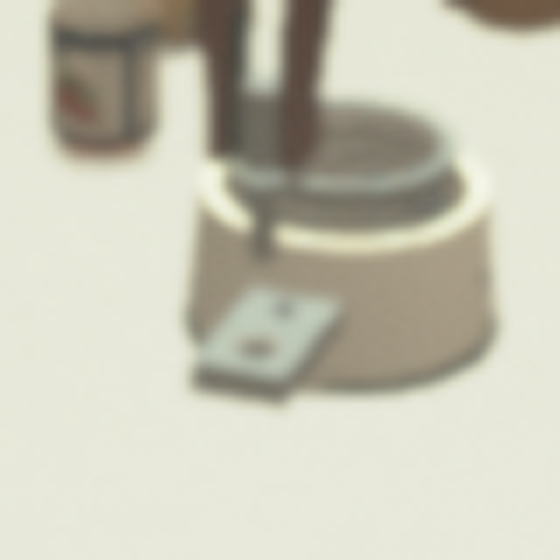

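Emit:
{"api": "step_arm", "payload": {"grip": [0.012, 0.012, 0.012, 0.012], "translation": [[0.0022, -0.0028, -0.01], [0, 0, -0.018], [0, 0, 0], [0, 0, 0]], "dr": [[0, 0, 0], [0, 0, 0], [0, 0, 0], [0, 0, 0]]}}

```text
time_s: 6.58
tcp_pos: [0.4836, 0.0716, 0.1112]
tool_rot: [0.755, 0.656, -0.0, 0.0]
ft_force: [-0.2, 0.1, -0.1]
gripper_width: 0.194
grip_force: 30.0
```

```bash
python3 - <<'E'
from h import *
s=cam('side');save(s,'side4.png');x=manip.sense();T=x['tcp_pos'];print(T,x['ft_force'])
im=s['pixels'][:,:,::-1].copy()
cv2.imwrite('pics/c5.png',cv2.resize(im[235:290,300:355],None,fx=10,fy=10,interpolation=2))
E
```

```text
[0.48378363 0.07163484 0.11141936] [ 0.18163043 -0.18615632  0.18506329]
```

View pics/c5.png

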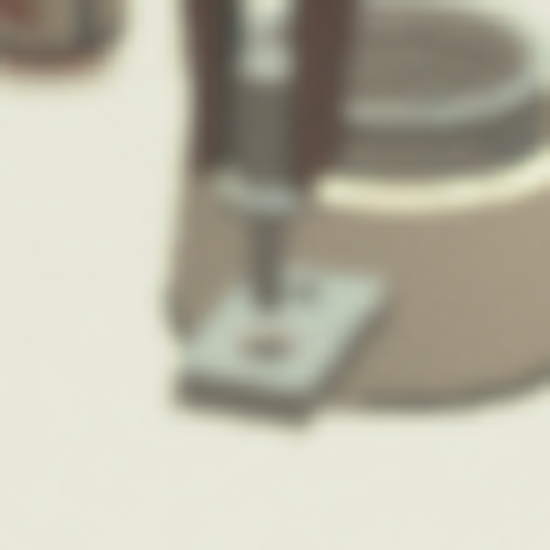

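```bash
python3 - <<'E'
from h import *
s=cam('side');x=manip.sense();T=x['tcp_pos'];W=cloud(s)
for r in manip.silhouettes('side','locking_pin')[:1]:
    v,u=np.nonzero(r['pixels']); print(r['score'],[(k,u[v==k].min(),u[v==k].max()) for k in range(v.min(),v.max()+1)])
    p=W[r['pixels']];print(np.round(np.nanmedian(p,0),4))
tip=T-[0,0,.0666]
print(T,'tip',proj(s,tip),'collar',proj(s,tip+[0,0,.032]),'at lug',proj(s,[T[0],T[1],.038]), 'J per mm',(proj(s,tip+[.001,0,0])-proj(s,tip)),(proj(s,tip+[0,.001,0])-proj(s,tip)))
print(s['pixels'][258:275,318:334].astype(int).sum(2)//3)
E
```

```text
0.66 [(241, np.int64(325), np.int64(327)), (242, np.int64(325), np.int64(328)), (243, np.int64(324), np.int64(328)), (244, np.int64(324), np.int64(328)), (245, np.int64(324), np.int64(328)), (246, np.int64(324), np.int64(328)), (247, np.int64(325), np.int64(327)), (248, np.int64(325), np.int64(327)), (249, np.int64(325), np.int64(327)), (250, np.int64(325), np.int64(327)), (251, np.int64(324), np.int64(327)), (252, np.int64(324), np.int64(327)), (253, np.int64(324), np.int64(327)), (254, np.int64(324), np.int64(328)), (255, np.int64(324), np.int64(328)), (256, np.int64(325), np.int64(328)), (257, np.int64(326), np.int64(327)), (258, np.int64(326), np.int64(327)), (259, np.int64(326), np.int64(327)), (260, np.int64(326), np.int64(327)), (261, np.int64(326), np.int64(327)), (262, np.int64(326), np.int64(327)), (263, np.int64(326), np.int64(327)), (264, np.int64(326), np.int64(327))]
[0.4822 0.0776 0.0926]
[0.48388802 0.07165828 0.11158845] tip [325.58886497 266.47728021] collar [325.80135391 255.11732572] at lug [325.54298329 268.93017845] J per mm [-0.38617109 -0.04226477] [-0.0800437
[... 452 characters left out ...]
 124 144 156 157 164 180 191]
 [132 136 144 156 170 178 168 146 131 140 159 171 171 176 185 191]
 [131 139 152 168 181 186 178 164 156 163 176 184 186 188 191 191]
 [134 145 165 180 188 189 183 177 172 175 182 188 190 192 192 189]
 [149 159 177 187 190 186 178 167 163 164 172 182 189 192 190 181]
 [173 176 186 191 190 181 166 150 142 144 158 174 186 190 186 172]
 [187 182 188 190 190 182 168 154 147 148 161 177 186 187 178 157]
 [180 172 176 179 182 181 176 171 168 170 177 184 187 180 162 139]
 [155 143 148 155 160 165 166 169 171 176 181 183 179 164 142 125]
 [135 120 120 125 128 133 139 145 151 156 163 164 159 143 127 122]
 [136 119 114 112 112 114 116 120 123 127 131 133 133 127 124 128]]
```

```bash
python3 - <<'E'
from h import *
np.set_printoptions(linewidth=220,precision=1,suppress=True)
s=cam('side');W=cloud(s)*1000
for k in (236,240,244,247,250,252,254,256,258,260,262,264,267,269): print(k,'y',W[k,318:336,1],'z',W[k,322:332:3,2])
t=cam('top');Wt=cloud(t)*1000
for n,w in (('side',W),('top',Wt)):
    m=(w[...,2]>30)&(w[...,2]<45)&(w[...,0]>440)&(w[...,0]<520)&(w[...,1]>45)&(w[...,1]<130)
    p=w[m]; 
    if len(p)>20: print(n,len(p),p.min(0),p.max(0),cv2.minAreaRect(p[:,:2].astype(np.float32)))
E
```

```text
236 y [  77.    79.8   78.5   79.    79.8   70.2   65.9 -215.1 -208.7  -41.1  -45.7   80.8   82.7   86.7   86.5   86.7   80.8   75.6] z [132.1  -0.5  77.  137.6]
240 y [-175.7   81.4   81.    80.    77.5   72.8   61.1   62.9   66.2   67.7   61.3   82.7   87.5   87.7   85.7   78.3   67.7   60.4] z [120.2 114.3 114.4 127.4]
244 y [-154.9   82.8   83.3   78.    80.1   70.3   73.5   79.8   76.7   81.1   77.1   85.    84.6   85.7   88.9   74.7   67.8  -60.2] z [110.6 111.3 110.8 115.7]
247 y [-129.6   80.7   86.9   75.9   82.6   73.2   75.4   77.    80.6   79.6   76.    83.    81.1   86.2   78.4   77.2   67.5   15.2] z [103.6 101.8 102.1 107.8]
250 y [-115.6   86.2   82.9   76.6   77.1   67.3   78.6   83.3   76.4   81.9   76.5   84.8   82.2   88.8   76.5   75.    62.2  -76.9] z [ 92.7  96.6  94.1 100.9]
252 y [ -9.1  79.2  81.7  10.5  74.5  68.9  74.1  79.6  75.8  77.5  75.5  87.8  85.6  85.4  85.9 -73.3  14.4   8.1] z [86.  89.3 88.1 93.9]
254 y [-6.7 -0.6  3.6 14.7 72.8 74.7 81.  75.3 74.5 76.  75.3 75.4 81.7 84.2 28.7 25.3 28.4 29.1] z [79.6 81.6 82.5 87.8]
256 y [-3.1  2.8 13.  17.1 1
[... 276 characters left out ...]
2 29.7 36.7 28.4 31.2 27.8 28.4 30.6] z [33.4 62.2 62.8 43.1]
262 y [ 9.2  8.2 10.8 14.1 17.6 23.7 26.7 72.  74.2  nan 74.2 35.9 27.5 31.5 32.3 33.4 30.  36.4] z [28.9 57.7 59.7 38.8]
264 y [ 2.8 10.3 13.7 19.5 20.4 22.5  nan 72.4 74.4 70.3 77.5 55.7 42.3 44.8 38.9 40.7 42.4 37.4] z [24.5 52.2 55.8 39.9]
267 y [ 4.1 11.6 16.5 62.5 63.4 63.8 66.3 62.3 67.6 62.2 57.  64.5 61.1 54.6 59.4 57.2 56.8 56.4] z [38.1 38.4 36.6 36.3]
269 y [12.6 15.8 75.8 76.2 72.1 73.6 73.4 67.5 70.4 67.6 70.  68.5 69.6 71.3 69.3 70.4 65.7 59.9] z [36.9 35.5 37.7 39.3]
side 176 [458.2  45.5  30. ] [500.   99.7  44.9] ((479.6884460449219, 71.42802429199219), (54.421852111816406, 37.758609771728516), 83.24050903320312)
```

Emit:
{"api": "step_arm", "payload": {"grip": [0.012, 0.012, 0.012, 0.012, 0.012], "translation": [[-0.0013, 0.004, 0], [0, 0, -0.004], [0, 0, -0.004], [0, 0, -0.003], [0, 0, 0]], "dr": [[0, 0, 0], [0, 0, 0], [0, 0, 0], [0, 0, 0], [0, 0, 0]]}}

```text
time_s: 7.45
tcp_pos: [0.482, 0.0755, 0.0998]
tool_rot: [0.755, 0.656, -0.0, -0.0]
ft_force: [0.5, 0.2, -0.1]
gripper_width: 0.197
grip_force: 30.0
```

Emit:
{"api": "step_arm", "payload": {"grip": [0.012, 0.012, 0.012, 0.012], "translation": [[0, 0, -0.004], [0, 0, -0.004], [0, 0, -0.004], [0, 0, 0]], "dr": [[0, 0, 0], [0, 0, 0], [0, 0, 0], [0, 0, 0]]}}

```text
time_s: 7.95
tcp_pos: [0.482, 0.0756, 0.0878]
tool_rot: [0.754, 0.656, -0.0, -0.0]
ft_force: [-0.1, -0.7, 0.4]
gripper_width: 0.198
grip_force: 30.0
```

Emit:
{"api": "step_arm", "payload": {"grip": [0.012, 0.012, 0.012, 0.012, 0.012], "translation": [[0, 0, -0.005], [0, 0, -0.005], [0, 0, -0.004], [0, 0, -0.002], [0, 0, 0]], "dr": [[0, 0, 0], [0, 0, 0], [0, 0, 0], [0, 0, 0], [0, 0, 0]]}}

```text
time_s: 8.57
tcp_pos: [0.482, 0.0756, 0.0726]
tool_rot: [0.755, 0.656, -0.0, -0.0]
ft_force: [-4.1, 0.4, 7.6]
gripper_width: 0.193
grip_force: 30.0
```

Emit:
{"api": "step_arm", "payload": {"grip": [0.04, 0.05, 0.05, 0.05, 0.05, 0.05, 0.05, 0.05], "translation": [[0, 0, 0], [0, 0, 0], [0, 0, 0], [0, 0, 0.02], [0, 0, 0.04], [0, 0, 0.06], [0, 0, 0.06], [0, 0, 0]], "dr": [[0, 0, 0], [0, 0, 0], [0, 0, 0], [0, 0, 0], [0, 0, 0], [0, 0, 0], [0, 0, 0], [0, 0, 0]]}}

```text
time_s: 9.57
tcp_pos: [0.4846, 0.076, 0.2565]
tool_rot: [0.755, 0.656, 0.004, 0.001]
ft_force: [-0.3, 1.5, -0.0]
gripper_width: 0.571
grip_force: 0.0
```

```bash
python3 - <<'E'
from h import *
s=cam('side');save(s,'side5.png');x=manip.sense();print(x['tcp_pos'],x['ft_force'],x['qpos'])
im=s['pixels'][:,:,::-1]
print('collar underside/top pred',proj(s,(.4815,.074,.038)),proj(s,(.4815,.074,.076)))
W=cloud(s)
for r in manip.silhouettes('side','locking_pin')[:1]:
    p=W[r['pixels']];print(r['score'],r['xy'],np.nanpercentile(p,[2,50,98],axis=0))
cv2.imwrite('pics/c6.png',cv2.resize(im[220:295,285:360],None,fx=8,fy=8,interpolation=2))
E
```

```text
[0.48316177 0.0759454  0.25399026] [ 0.13645144 -0.68951546 -0.96939985] [-0.64428834  0.16949909  0.44698631  1.93511575 -0.08547494  1.05068204
 -0.29947102]
collar underside/top pred [326.27771417 269.44454174] [326.53810297 255.9670962 ]
0.67 [381.1, 234.0] [[ 0.33861091 -0.21739892  0.00348173]
 [ 0.36426499 -0.16986724  0.04711139]
 [ 0.39063416 -0.15747888  0.07228185]]
```

View pics/c6.png

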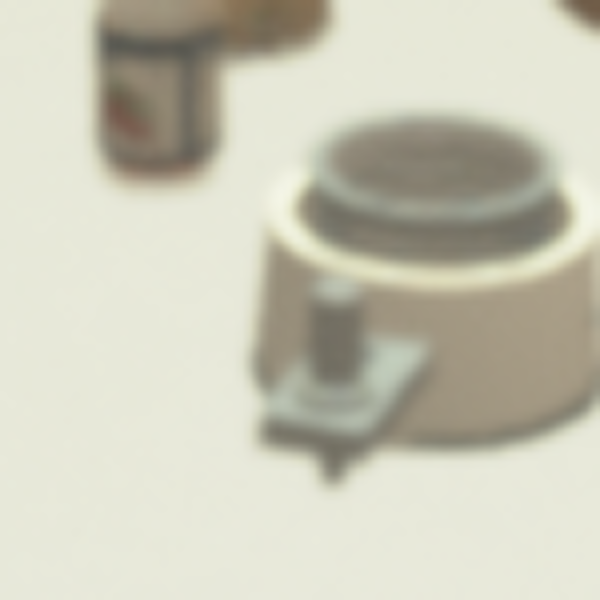

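Emit:
{"api": "step_arm", "payload": {"grip": [0.08, 0.08, 0.08, 0.08, 0.08, 0.08, 0.08, 0.08, 0.08, 0.08, 0.08, 0.08], "translation": [[-0.0042, -0.0428, 0], [-0.0042, -0.0428, 0], [-0.0042, -0.0428, 0], [-0.0042, -0.0428, 0], [-0.0042, -0.0428, 0], [-0.0042, -0.0428, 0], [-0.0042, -0.0428, 0], [-0.0042, -0.0428, 0], [-0.0042, -0.0428, 0], [-0.0042, -0.0428, 0], [0, 0, -0.03], [0, 0, 0]], "dr": [[0, 0, 0], [0, 0, 0], [0, 0, 0], [0, 0, 0], [0, 0, 0], [0, 0, 0], [0, 0, 0], [0, 0, 0], [0, 0, 0], [0, 0, 0], [0, 0, 0], [0, 0, 0]]}}

```text
time_s: 11.18
tcp_pos: [0.4383, -0.3514, 0.2187]
tool_rot: [0.755, 0.656, -0.001, -0.003]
ft_force: [-0.5, 0.0, 0.2]
gripper_width: 0.911
grip_force: 0.0
```

```bash
python3 - <<'E'
from h import *
s=cam('side');x=manip.sense();T=x['tcp_pos'];print(T,x['gripper_width'])
im=s['pixels'][:,:,::-1].copy()
for p in (T-[0,0,.025],(T[0],T[1],.144)):
    q=proj(s,p); print(q); cv2.circle(im,tuple(int(round(x)) for x in q),0,(0,0,255),-1)
cv2.imwrite('pics/c7.png',cv2.resize(im[140:230,310:420],None,fx=6,fy=6,interpolation=2))
E
```

```text
[ 0.43918758 -0.35154136  0.22025101] 0.9139615295959201
[368.33735588 164.00789015]
[367.54910379 179.85233261]
```

View pics/c7.png

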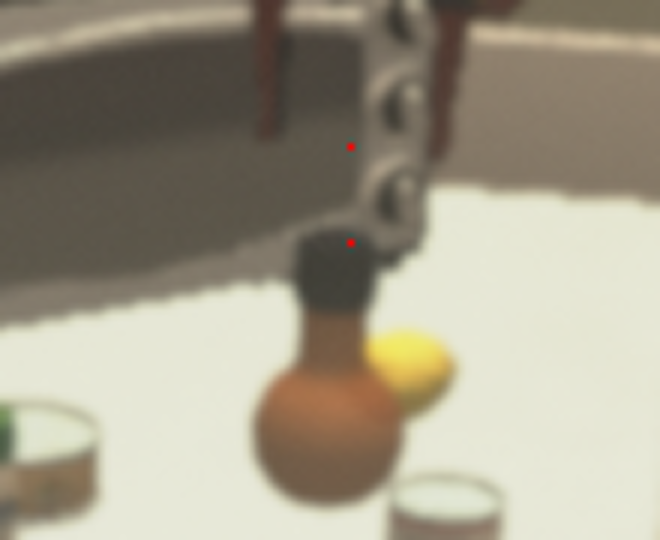

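Emit:
{"api": "step_arm", "payload": {"grip": [0.08, 0.08, 0.08, 0.08, 0.03, 0.03, 0.03, 0.03, 0.03, 0.03], "translation": [[0.0065, 0, -0.02], [0, 0, -0.03], [0, 0, -0.033], [0, 0, 0], [0, 0, 0], [0, 0, 0], [0, 0, 0], [0, 0, 0], [0, 0, 0], [0, 0, 0]], "dr": [[0, 0, 0], [0, 0, 0], [0, 0, 0], [0, 0, 0], [0, 0, 0], [0, 0, 0], [0, 0, 0], [0, 0, 0], [0, 0, 0], [0, 0, 0]], "grip_force": 45}}

```text
time_s: 12.48
tcp_pos: [0.4468, -0.3526, 0.1396]
tool_rot: [0.755, 0.656, 0.0, 0.0]
ft_force: [-2.3, -0.2, 5.8]
gripper_width: 0.499
grip_force: 45.0
```

Emit:
{"api": "step_arm", "payload": {"grip": [0.03, 0.03, 0.03, 0.03, 0.03, 0.03, 0.03, 0.03, 0.03, 0.03, 0.03, 0.03, 0.03, 0.03, 0.03, 0.03], "translation": [[0, 0, 0.015], [0, 0, 0.03], [0, 0, 0.035], [0, 0, 0.03], [0.0021, 0.025, 0], [0.0022, 0.035, 0], [0.0022, 0.036, 0], [0.0022, 0.036, 0], [0.0022, 0.036, 0], [0.0022, 0.036, 0], [0.0022, 0.036, 0], [0.0022, 0.036, 0], [0.002, 0.031, 0], [0.0018, 0.02, 0], [0, 0, 0], [0, 0, 0]], "dr": [[0, 0, 0], [0, 0, 0], [0, 0, 0], [0, 0, 0], [0, 0, 0], [0, 0, 0], [0, 0, 0], [0, 0, 0], [0, 0, 0], [0, 0, 0], [0, 0, 0], [0, 0, 0], [0, 0, 0], [0, 0, 0], [0, 0, 0], [0, 0, 0]]}}

```text
time_s: 14.48
tcp_pos: [0.4678, -0.0263, 0.2493]
tool_rot: [0.755, 0.656, -0.0, 0.0]
ft_force: [0.4, 0.4, -4.4]
gripper_width: 0.495
grip_force: 44.9
```

```bash
python3 - <<'E'
from h import *
s=cam('side');save(s,'side6.png');x=manip.sense();T=x['tcp_pos'];print(T,x['ft_force'],x['gripper_width'])
W=cloud(s)
for r in manip.silhouettes('side','flask')[:1]:
    v,u=np.nonzero(r['pixels']); print(r['score'],r['xy'],[(k,u[v==k].min(),u[v==k].max()) for k in range(v.min(),v.max()+1,3)])
print('pred belly ctr',proj(s,T-[0,0,.1396-.035]),'neck',proj(s,T-[0,0,.1396-.09]),'ring',proj(s,(.468,-.0255,.078)),'J',proj(s,(.478,-.0255,.078)),proj(s,(.468,-.0155,.078)))
cv2.imwrite('pics/c8.png',cv2.resize(s['pixels'][180:290,285:395,::-1],None,fx=5.4,fy=5.4,interpolation=2))
E
```

```text
[ 0.46783257 -0.02648269  0.24931304] [-0.14244818 -0.05430343 -4.77761473] 0.4931615563601838
0.55 [340.0, 209.0] [(175, np.int64(337), np.int64(345)), (178, np.int64(334), np.int64(348)), (181, np.int64(333), np.int64(348)), (184, np.int64(333), np.int64(348)), (187, np.int64(333), np.int64(348)), (190, np.int64(334), np.int64(348)), (193, np.int64(335), np.int64(348)), (196, np.int64(335), np.int64(347)), (199, np.int64(335), np.int64(348)), (202, np.int64(334), np.int64(348)), (205, np.int64(331), np.int64(351)), (208, np.int64(329), np.int64(353)), (211, np.int64(327), np.int64(355)), (214, np.int64(326), np.int64(356)), (217, np.int64(326), np.int64(356)), (220, np.int64(326), np.int64(356)), (223, np.int64(327), np.int64(355)), (226, np.int64(328), np.int64(353)), (229, np.int64(332), np.int64(349))]
pred belly ctr [339.85133425 216.49531802] neck [340.43178347 196.65712492] ring [339.04224409 239.8913664 ] J [335.35173744 239.5220507 ] [338.35746108 241.4040448 ]
```

View pics/c8.png

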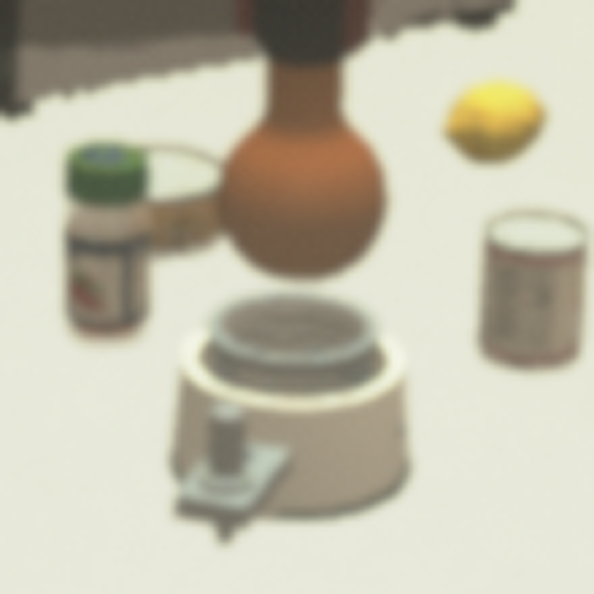

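Emit:
{"api": "step_arm", "payload": {"grip": [0.03, 0.03, 0.03, 0.03, 0.03], "translation": [[0.002, 0.001, -0.01], [0, 0, -0.016], [0, 0, -0.01], [0, 0, -0.004], [0, 0, 0]], "dr": [[0, 0, 0], [0, 0, 0], [0, 0, 0], [0, 0, 0], [0, 0, 0]]}}

```text
time_s: 15.2
tcp_pos: [0.47, -0.0245, 0.209]
tool_rot: [0.755, 0.656, -0.0, -0.0]
ft_force: [-0.2, 0.5, -3.1]
gripper_width: 0.494
grip_force: 44.9
```

Emit:
{"api": "step_arm", "payload": {"grip": [0.03, 0.03, 0.03], "translation": [[0, 0, -0.003], [0, 0, -0.002], [0, 0, 0]], "dr": [[0, 0, 0], [0, 0, 0], [0, 0, 0]]}}

```text
time_s: 15.58
tcp_pos: [0.47, -0.0243, 0.2042]
tool_rot: [0.754, 0.656, 0.0, -0.0]
ft_force: [-0.3, -0.3, -3.3]
gripper_width: 0.491
grip_force: 44.9
```

Emit:
{"api": "step_arm", "payload": {"grip": [0.03, 0.03, 0.03], "translation": [[0, 0, -0.002], [0, 0, -0.002], [0, 0, 0]], "dr": [[0, 0, 0], [0, 0, 0], [0, 0, 0]]}}

```text
time_s: 15.95
tcp_pos: [0.47, -0.0242, 0.2003]
tool_rot: [0.754, 0.656, 0.0, -0.0]
ft_force: [-2.1, 0.7, 2.5]
gripper_width: 0.495
grip_force: 45.0
```

Emit:
{"api": "step_arm", "payload": {"grip": [0.03, 0.03, 0.03, 0.03, 0.03], "translation": [[-0.001, 0, -0.003], [0, 0, -0.003], [0, 0, -0.003], [0, 0, -0.002], [0, 0, 0]], "dr": [[0, 0, 0], [0, 0, 0], [0, 0, 0], [0, 0, 0], [0, 0, 0]]}}

```text
time_s: 16.58
tcp_pos: [0.4697, -0.0242, 0.1896]
tool_rot: [0.754, 0.656, 0.001, 0.0]
ft_force: [-2.9, 2.4, 8.9]
gripper_width: 0.496
grip_force: 45.0
```

Emit:
{"api": "step_arm", "payload": {"grip": [0.03, 0.03, 0.03, 0.03], "translation": [[-0.001, 0.001, -0.002], [0, 0, -0.002], [0, 0, -0.002], [0, 0, 0]], "dr": [[0, 0, 0], [0, 0, 0], [0, 0, 0], [0, 0, 0]]}}

```text
time_s: 17.08
tcp_pos: [0.4695, -0.0237, 0.1846]
tool_rot: [0.755, 0.656, 0.001, 0.001]
ft_force: [-3.0, 0.4, 16.1]
gripper_width: 0.493
grip_force: 45.0
```

Emit:
{"api": "step_arm", "payload": {"grip": [0.03, 0.03, 0.03, 0.03], "translation": [[0, 0, -0.0015], [0, 0, -0.0015], [0, 0, 0], [0, 0, 0]], "dr": [[0, 0, 0], [0, 0, 0], [0, 0, 0], [0, 0, 0]]}}

```text
time_s: 17.58
tcp_pos: [0.47, -0.0237, 0.1841]
tool_rot: [0.755, 0.656, 0.002, 0.001]
ft_force: [-11.6, 1.0, 48.5]
gripper_width: 0.496
grip_force: 45.2
```

```bash
python3 - <<'E'
from h import *
s=cam('side');x=manip.sense();print(x['tcp_pos'],x['ft_force'],x['moment'])
cv2.imwrite('pics/c9.png',cv2.resize(s['pixels'][180:290,285:395,::-1],None,fx=5.4,fy=5.4,interpolation=2))
E
```

```text
[ 0.47000239 -0.02368407  0.18409306] [-11.88436897   0.75967984  48.95370822] [0.13331667 3.5471591  0.00370079]
```

View pics/c9.png

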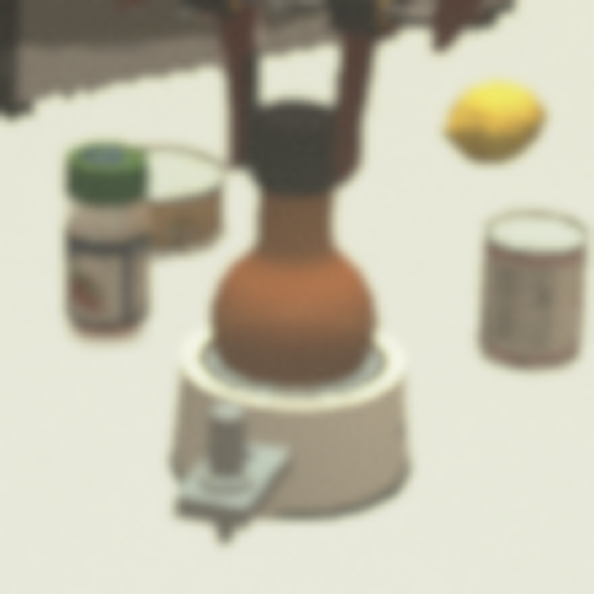

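Emit:
{"api": "step_arm", "payload": {"grip": [0.03, 0.03, 0.03], "translation": [[-0.0006, 0, -0.0], [0, 0, 0.0016], [0, 0, 0]], "dr": [[0, 0, 0], [0, 0, 0], [0, 0, 0]]}}

```text
time_s: 18.0
tcp_pos: [0.4695, -0.0237, 0.1843]
tool_rot: [0.755, 0.656, 0.002, 0.001]
ft_force: [-4.0, 0.7, 28.8]
gripper_width: 0.498
grip_force: 45.1
```

```bash
python3 -c "
from workcell import manip
s=manip.sense();print(s['tcp_pos'],s['ft_force']);print(manip.job_done())"
```

```text
[ 0.46954255 -0.02370569  0.18433586] [-4.04734615  0.69351699 28.8289588 ]
the job is handed in; nothing more can be done
None
```

The pin is home in the lug and released, and the flask stands upright in the ring, held pressed against its stop with about 30 N; I handed the job in at about 18 s, and the judging gave no verdict back.

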